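# Crank the sweet grader to its set mark

## Task

Grade the batch of sweets: crank the grader's half-covered handwheel clockwise, taking it afresh as often as needed, until the dial's pointer stands at the set tab, so that the tray tips and all sweets roll down into their bins, small ones under the rods and large ones at the end. Do not wind past the tab or shift it, leave the pointer there and let go, and leave the other things on the counter alone.

Things in the scene. Friction and masses are not known exactly. Their poses are not given: they have to be found in the camera images.
- grader: sweet grader, fixed. Origin on the counter under the handwheel's vertical axis; +x from the handwheel across the hood to the grading channel; z up; yaw varies. The channel (grader x 140 to 320, y -250 to 70 mm, sides up to 222 mm high) has sloping rods over the small-sweets bin (y -125 to 65) and past their low ends the large-sweets bin (y -245 to -125); a tip tray at its +y end rises to 285 mm.
- wheel_hub (a point): centre of the handwheel, on its vertical axis, level with the middle of its rim (95 mm above the counter). Round black rim 14 mm thick, its centre line 72 mm from the axis; three steel spokes 10 mm thick, level with the rim, 120 degrees apart; hub 32 mm across. The wheel's half towards grader -x is open; the other half is under a hood.
- handwheel (a joint): handwheel angle, rad, 0 at the start, growing clockwise seen from above; stop at 6.6. It stays where it is left; turning takes 3 to 4 N at the rim. At 0 one spoke points along the grader's -x; spokes turn with the wheel. Each rad turns the dial's pointer 0.4 rad clockwise and tips the tray 0.125 rad.
- dial_center (a point): pivot of the pointer, middle of the round aluminium dial (124 mm across, 132 mm above the counter) on top of the white hood. The hood spans grader x 15 to 140, y -95 to 95 mm, underside 115 and top 127 mm high, and covers the half of the handwheel towards +x.
- pointer_tip (a point): outer tip of the black pointer, 48 mm from the dial's pivot. It turns clockwise seen from above as the handwheel turns clockwise.
- tab_tip (a point): inner tip of the set tab, a dark steel block (11 x 6 x 12 mm) at the dial's rim; the tip is 51 mm from the pivot. The point's +x points outward along the tab, y counter-clockwise along the rim. At the start it is 1.52 to 2.08 rad of the dial ahead of the pointer (3.8 to 5.2 rad of the handwheel). Stiff, not to be moved.
- small_a_center (a point): small round white sweet, 20 mm across, centre; starts in the tip tray and rolls out by itself once the tray is tipped by about 0.25 rad
- large_a_center (a point): large round white sweet, 40 mm across, centre; starts in the tip tray and rolls out by itself once the tray is tipped by about 0.25 rad
- small_b_center (a point): small round white sweet, 20 mm across, centre; starts in the tip tray and rolls out by itself once the tray is tipped by about 0.25 rad
- large_b_center (a point): large round white sweet, 40 mm across, centre; starts in the tip tray and rolls out by itself once the tray is tipped by about 0.25 rad
- small_c_center (a point): small round white sweet, 20 mm across, centre; starts in the tip tray and rolls out by itself once the tray is tipped by about 0.25 rad
- shake_cup_a: bystander: open steel cup, 84 mm across, 110 mm tall, standing 200 to 260 mm from the handwheel's axis on its open side; origin at its underside
- sundae_bowl: bystander: glass bowl, 110 mm across, 50 mm tall, about 210 mm from the handwheel's axis, towards grader +y; origin at its underside
- bar_spoon: bystander: steel spoon lying beside the grading channel; origin at its underside
- syrup_a: bystander: amber bottle, 66 mm across, 220 mm tall; origin at its underside
- syrup_b: bystander: amber bottle like the other; origin at its underside
- topping_jar: bystander: glass jar, 90 mm across, 110 mm tall; origin at its underside
- ice_scoop: bystander: steel scoop lying down, about 200 mm long; origin at its underside
Things that resemble listed ones, but are neither listed nor needed, are in the scene too. What is shaped like the part that bears large_b_center but orange is not meant.

How it is judged:
By the outcome, as a careful person would: the job done as asked, in the order asked, and still so for the second after the job is handed in, with the robot touching nothing.
It also fails if it takes over 67 s, if anything falls off the work surface, if the arm or the gripper's body presses on something with over 40 N, if the wrist force passes 120 N, or if a joint passes its speed limit or range.

## Robot

A 6-joint arm with a two-finger parallel gripper is mounted at the origin on the work surface. World frame = base frame: x ahead of the robot, y to its left, z up, the work surface at z = 0. Lengths are in m, angles in rad, forces in N, time in s.
With the tool pointing down it reaches from about 0.35 to 0.775 m from the base axis. Payload 7.3 kg.
Tool frame: the origin (TCP) lies between the finger pads; the fingertips stand 8 mm ahead of it and the grasp point (between the pads) lies 11 mm behind it (robot.nose_length is the distance from the TCP to the fingertips, in m); z points along the fingers, y is the line along which they close (so a half turn about z gives the same grasp; the last joint's range is limited). The gripper opens to 92 mm and grips with 3 to 60 N. Pads are 19 mm wide; open, the fingers measure 130 mm over their backs; the gripper's body (75 mm by 190 mm) begins 47 mm behind the grasp point.
Start: joints at [-1.397, 0.342, 1.524, -0, 1.275, -0.146], TCP at [0.165, -0.498, 0.214] pointing down, gripper open.
Joint ranges: [-2.53, 2.53], [-0.77, 2.02], [0.04, 2.7], [-1, 4.14], [0.28, 2.66], [-3.11, 3.11]. Speed limits (rad/s): [2.57, 2.57, 3.14, 3.14, 3.14, 3.14].

## Interface

Orientations are given as [roll, pitch, yaw] about the fixed x, y, z axes, in that order (R = Rz(yaw) Ry(pitch) Rx(roll)).
In Python, from cell import robot gives the robot as it stands. The module is installed in compiled form; this text tells all that it offers.
- The arm moves only by the shell command python3 -m jog 'ROWS' [FORCE]. ROWS is JSON, a list that holds one entry, the list of rows, each a list of 5 numbers: the gripper's target within -1 to 1 (fully open at 1, half-way at 0, shut at -1), then the shift along the tool's x, y, z in m, then the turn about the tool's z in rad. A call has 1 to 5 rows; each row is the pose to reach, as a shift and turn from the pose commanded when the call began, along the tool's axes at that moment; what a row does not reach only later rows make up. A row lasts 1/12 s, in which the tool goes at most 41.7 mm and 7.16 degrees, less where a joint would pass 70% of its speed; a pose out of reach is approached as far as the arm can. A call with a gripper value outside its range is refused whole. The fingers move at their own pace and stop on an object; FORCE is the grip in N (left out, the last holds). Time passes only in rows, so rows that repeat a pose let the fingers close. It gives the time, the measured TCP pose, the force, the opening and the grip force at its end, in the units of the state.
- robot.observe(): the state, without advancing time (a new reading comes with each control period).
- robot.read_camera(name): name is "scene" or "top" or "wrist"; returns the picture (384x512x3 uint8, red, green, blue); there is no depth.
- robot.camera_model(name): a dict with "camera_matrix" (3x3 intrinsics, pixels), "position" and "attitude" of the camera in the world; the wrist camera has in their place "mount" (4x4, takes a point from camera to tool coordinates, whose origin is the TCP and whose axes are the flange's). Camera axes: x right, y down, z forward; pixel columns grow to the right and rows downward; lengths in m; the calibration is good to about 2 mm. A picture is of the moment at which its call begins: read the wrist's pose just before it. camera_model takes no time and is no camera call.
- robot.hand_in(): hands the job in; it is judged then, once.
The state is a dict: "time": time; "qpos": joint angles; "qvel": joint speeds; "joint_efforts": joint torques, N m; "tool_pos": TCP position; "tool_rot": TCP orientation; "contact_force": force on the tool from outside, world axes, zero at the start; "torque": the same for the moment, N m; "opening": finger opening in m; "grip_force": force on a finger pad.
Only numpy, scipy, OpenCV 4.12 (cv2) and the standard library are available. Lean on these libraries where they do the work, as an engineer would, in place of code of your own. Each camera call takes 0.05 s, during which the arm holds its last target. There are 200 camera calls.

## Working session

There is one attempt and no reset: what is moved stays moved. The work goes in short steps, Python scripts to look and compute and a shell command to move; the robot and the scene stay as the last step left them, time stands still between calls to the robot, and variables do not carry over. Pictures are saved under pics/ and viewed, at most 10 in all, crops included, and the job is handed in when it is done.

```bash
mkdir -p pics; cat > h.py <<'E'
import numpy as np, cv2
from scipy.spatial.transform import Rotation as Rn
from cell import robot
def cam(name):
    m=robot.camera_model(name); K=np.array(m["camera_matrix"])
    if "mount" in m:
        s=robot.observe(); T=np.eye(4); T[:3,:3]=Rn.from_euler('xyz',s["tool_rot"]).as_matrix(); T[:3,3]=s["tool_pos"]
        M=T@np.array(m["mount"]); return K,M[:3,:3],M[:3,3]
    a=np.array(m["attitude"]); 
    R=a if a.shape==(3,3) else (Rn.from_euler('xyz',a).as_matrix() if a.size==3 else None)
    return K,R,np.array(m["position"])
def ray(c,u,v,z):
    K,R,p=c; d=R@np.linalg.solve(K,[u,v,1.]); return p+d*(z-p[2])/d[2]
def proj(c,P):
    K,R,p=c; q=K@(R.T@(np.array(P)-p)); return q[:2]/q[2]
E
python3 - <<'E'
from h import *
for n in("scene","top","wrist"): print(n,robot.camera_model(n))
print(robot.observe())
a=[robot.read_camera(n) for n in("top","scene")]
for n,i in zip(("top","scene"),a): cv2.imwrite(f"pics/{n}0.png",cv2.resize(i[:,:,::-1],(768,576),interpolation=cv2.INTER_CUBIC))
E
```

```text
scene {'camera_matrix': array([[373.6073479 ,   0.        , 257.16245416],
       [  0.        , 373.6073479 , 187.13694548],
       [  0.        ,   0.        ,   1.        ]]), 'position': array([ 0.96338756, -0.54246885,  1.12280142]), 'attitude': array([-2.55272479,  0.00752957,  0.63333245])}
top {'camera_matrix': array([[369.79727406,   0.        , 254.16800245],
       [  0.        , 369.79727406, 191.56809381],
       [  0.        ,   0.        ,   1.        ]]), 'position': array([ 0.43411351, -0.00197032,  1.23630352]), 'attitude': array([-3.0459193 , -0.03168021, -1.57681871])}
wrist {'camera_matrix': array([[283.48857656,   0.        , 257.47395948],
       [  0.        , 283.48857656, 190.18680543],
       [  0.        ,   0.        ,   1.        ]]), 'mount': array([[-7.29126336e-04, -9.64779706e-01, -2.63058145e-01,
         7.17204165e-02],
       [ 9.99999494e-01, -8.85802425e-04,  4.76998102e-04,
         1.32781020e-03],
       [-6.93215632e-04, -2.63057664e-01,  9.64779863e-01,
        -1.69585833e-01],
       [ 0.00000000e+00,  0.00000000e+00,  0.00000000e+00,
         1.00000000e+00]])}
{'time': 0.0, 'qpos': array([-1.39703790e+00,  3.42709046e-01,  1.52503388e+00, -3.89075157e-05,
        1.27539528e+00, -1.45953673e-01]), 'qvel': array([-1.60459936e-04,  1.92993318e-05, -2.84450792e-04, -7.17955035e-04,
        1.93345571e-03,  1.01316254e-03]), 'joint_efforts': array([ 2.09024515e-04, -4.31244421e+01, -2.44222820e+01,  7.19266268e-02,
        5.60265896e-02, -1.28948964e-04]), 'tool_pos': array([ 0.16496018, -0.49795137,  0.21314619]), 'tool_rot': array([-3.14005813e+00, -1.87969152e-04,  3.19723311e-01]), 'contact_force': array([ 0.64028626, -0.47698758, -0.35317032]), 'torque': array([ 0.01676069, -0.00211446,  0.04656592]), 'grip_force': 0.0, 'opening': 0.09203484296403094}
```

View pics/top0.png

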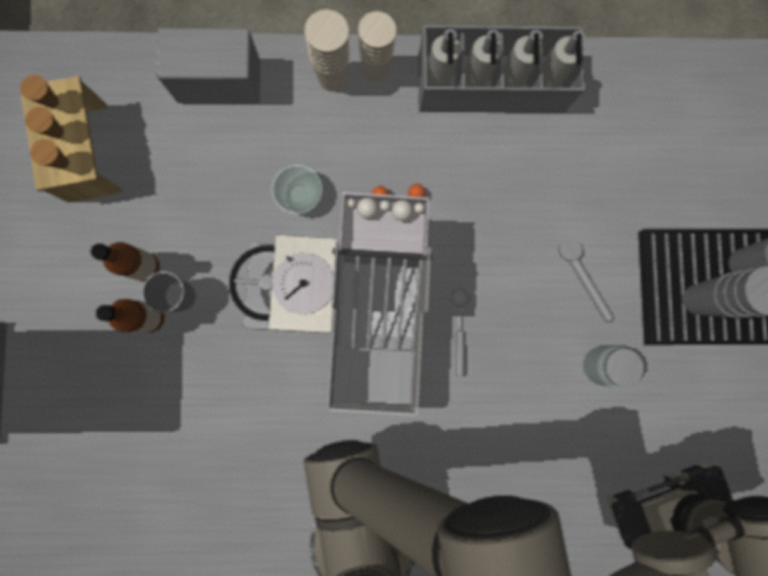

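View pics/scene0.png

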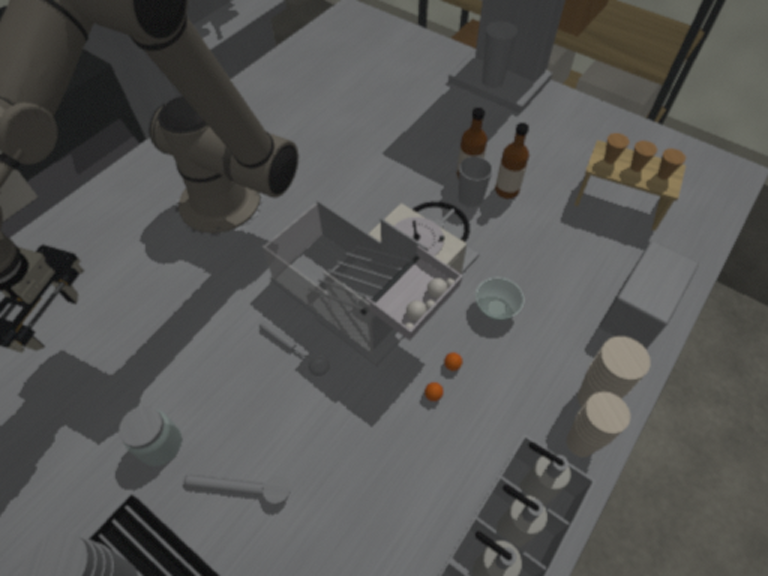

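The top view shows the wheel at about (265,282) and the dial at about (303,284), with the pointer tip near (286,299) and the tab near (290,259). The white sweets are in the tray at (350-420,208), and the orange decoys are behind it at (380,190) and (417,190). The cup is at (163,291) and the bowl at (298,190), both upscaled px. I'll take one close crop to confirm.

```bash
python3 - <<'E'
from h import *
i=np.mean([robot.read_camera("top").astype(float) for _ in range(2)],0)
c=np.clip(i[115:280,135:295,::-1]*1.5,0,255).astype(np.uint8)
cv2.imwrite("pics/crop1.png",cv2.resize(c,None,fx=3.6,fy=3.6,interpolation=cv2.INTER_CUBIC))
C=cam("top")
f=lambda u,v,z:print(np.round(ray(C,u/1.5,v/1.5,z),3))
f(303,284,.132);f(163,291,.11);f(298,190,.05)
E
```

```text
[0.547 0.118 0.132]
[0.536 0.402 0.11 ]
[0.761 0.14  0.05 ]
```

View pics/crop1.png

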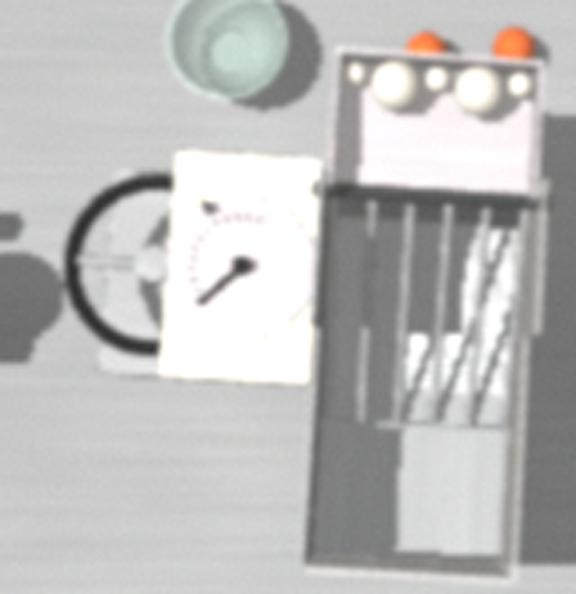

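The crop confirms the choice. The hood corners are at (174,150), (322,157), (308,385) and (159,378). The pivot is at (243,265), the pointer tip at (199,303) and the tab at (209,207), and one spoke points left at (100,262). Five white sweets are in the tray, and the two orange ones behind it are decoys. Next I'll fit the grader pose.

```bash
cat > g.py <<'E'
from h import *
C=cam("top")
f=lambda p,z:ray(C,135+(p[0]+.5)/3.6-.5,115+(p[1]+.5)/3.6-.5,z)[:2]
W=np.array([f(p,.127) for p in[(174,150),(322,157),(308,385),(159,378)]])
G=np.array([(15,95),(140,95),(140,-95),(15,-95)])/1000
gc,wc=G.mean(0),W.mean(0); A=(G-gc)@np.array([[1],[1j]]); B=(W-wc)@np.array([[1],[1j]])
yaw=np.angle((A.conj()*B).sum()); Rz=np.array([[np.cos(yaw),-np.sin(yaw)],[np.sin(yaw),np.cos(yaw)]])
hub=wc-Rz@gc
inv=lambda w:Rz.T@(np.asarray(w)-hub)
E
python3 - <<'E'
from g import *
print("yaw",yaw,"hub",hub,"res mm",(W-hub-G@Rz.T)*1e3)
d=f((243,265),.133);p=f((199,303),.134);t=f((209,207),.14)
print([inv(x)*1e3 for x in(d,p,t)],np.linalg.norm(p-d),np.linalg.norm(t-d))
a=lambda v:np.arctan2(v[1],v[0]); dd=(a(p-d)-a(t-d))%(2*np.pi); print("dial",dd,"wheel",dd/.4)
print("rim px left/top/bottom", [inv(f(q,.095))*1e3 for q in[(71,265),(160,180),(150,349)]], "cup",inv((.536,.402)))
E
```

```text
yaw -1.6246912894460466 hub [0.55376648 0.19766123] res mm [[ 0.35985408 -0.5585276 ]
 [ 1.1250408   0.18121419]
 [-0.59925598  1.19104311]
 [-0.88563891 -0.8137297 ]]
[array([79.82887168,  0.79267862]), array([ 45.71797687, -32.66521398]), array([49.68685865, 46.83200177])] 0.04778057891514686 0.055028721826153724
dial 1.7668573263808303 wheel 4.417143315952075
rim px left/top/bottom [array([-70.80641335,  -2.93216797]), array([-0.20037661, 74.4631728 ]), array([  1.11705734, -71.26072772])] cup [-0.20308502 -0.02874819]
```

```bash
cat > t.py <<'E'
import sys
from h import *
HUB=np.array([.5538,.1977]); YAW=-1.6247
def rel(p,psi):
    s=robot.observe(); R=Rn.from_euler('xyz',s["tool_rot"]).as_matrix()
    d=R.T@(np.array(p)-s["tool_pos"]); ps=np.arctan2(R[1,0],R[0,0])
    return np.round(np.r_[d,ps-psi],4)          # turn about tool z (down) = -world yaw
def fing(deg,r,z):                               # closed fingers at grader angle deg, tool y radial
    a=np.radians(deg)+YAW; return np.r_[HUB+r*np.array([np.cos(a),np.sin(a)]),z], a-np.pi/2
def wrap(v): v=v.copy(); v[3]=(v[3]+np.pi)%(2*np.pi)-np.pi; return v
def st():
    s=robot.observe(); print("t",round(s["time"],2),"q",np.round(s["qpos"],2),"p",np.round(s["tool_pos"],4),"rot",np.round(s["tool_rot"],3),"F",np.round(s["contact_force"],1),"open",round(s["opening"],3))
E
python3 - <<'E'
from t import *
print(rel((.24,-.34,.32),0), fing(212,.042,.093), wrap(rel(*fing(212,.042,.3))))
E
```

```text
[ 0.1209 -0.1266 -0.1065  0.3198] (array([0.53349473, 0.23446542, 0.093     ]), np.float64(0.5046016874330821)) [ 0.5801 -0.5797 -0.086  -0.1848]
```

```bash
sed -i 's|a-np.pi/2|a+np.pi/2|' t.py; python3 -m jog '[[[-1,0.024,-0.025,-0.021,-0.12],[-1,0.048,-0.05,-0.042,-0.24],[-1,0.072,-0.075,-0.063,-0.36],[-1,0.096,-0.1,-0.084,-0.48],[-1,0.12,-0.126,-0.106,-0.6]]]' 20; python3 -c "
from t import *
st();print(rel((.36,-.16,.34),0),rel((.42,0,.34),0))"
```

```text
time: 0.62
tool_pos: [0.2396, -0.3394, 0.3204]
tool_rot: [-3.141, -0.0, 0.925]
contact_force: [1.1, -0.9, -0.1]
opening: 0.063
grip_force: 0.0
t 0.62 q [-1.14  0.07  1.58  0.    1.49 -0.5 ] p [ 0.2396 -0.3394  0.3204] rot [-3.141 -0.     0.925] F [ 1.1 -0.9 -0.1] open 0.063
[ 0.2157 -0.0118 -0.0195  0.9251] [ 0.3796 -0.0601 -0.0194  0.9251]
```

```bash
python3 -m jog '[[[-1,0.04,-0.002,-0.004,-0.12],[-1,0.08,-0.004,-0.008,-0.24],[-1,0.12,-0.006,-0.012,-0.36],[-1,0.16,-0.008,-0.016,-0.48],[-1,0.2,-0.01,-0.02,-0.6]]]'; python3 -c "
from t import *
st();print(rel((.45,.01,.34),0))"
```

```text
time: 1.03
tool_pos: [0.3531, -0.174, 0.3402]
tool_rot: [3.141, 0.0, 1.525]
contact_force: [0.5, -0.9, -0.5]
opening: 0.0299
grip_force: 0.0
t 1.03 q [-0.65  0.02  1.59 -0.    1.54 -0.61] p [ 0.3531 -0.174   0.3402] rot [3.141 0.    1.525] F [ 0.5 -0.9 -0.5] open 0.03
[1.8830e-01 8.8400e-02 1.0000e-04 1.5253e+00]
```

```bash
python3 -m jog '[[[-1,0.037,0.017,0,-0.12],[-1,0.074,0.034,0,-0.24],[-1,0.111,0.051,0,-0.36],[-1,0.148,0.068,0,-0.48],[-1,0.185,0.085,0,-0.6]]]'; python3 -c "
from t import *
st();print(wrap(rel(*fing(212,.042,.24))))"
```

```text
time: 1.45
tool_pos: [0.4473, 0.0067, 0.3399]
tool_rot: [3.141, 0.0, 2.126]
contact_force: [1.3, -0.6, 0.8]
opening: 0.0008
grip_force: 0.0
t 1.45 q [-0.16  0.12  1.47 -0.    1.55 -0.71] p [0.4473 0.0067 0.3399] rot [3.141 0.    2.126] F [ 1.3 -0.6  0.8] open 0.001
[ 0.1482  0.1933  0.0999 -1.5202]
```

```bash
python3 -m jog '[[[-1,0.023,0.03,0,-0.12],[-1,0.046,0.06,0,-0.24],[-1,0.069,0.09,0.01,-0.36],[-1,0.092,0.12,0.02,-0.48],[-1,0.115,0.15,0.03,-0.6]]]'; python3 -c "
from t import *
st();print(wrap(rel(*fing(212,.042,.2))))"
```

```text
time: 1.87
tool_pos: [0.5151, 0.1829, 0.3093]
tool_rot: [-3.142, 0.0, 2.726]
contact_force: [1.3, -0.4, 0.4]
opening: 0.0003
grip_force: 0.0
t 1.87 q [ 0.2   0.33  1.28 -0.    1.53 -0.95] p [0.5151 0.1829 0.3093] rot [-3.142  0.     2.726] F [ 1.3 -0.4  0.4] open 0.0
[ 0.0041  0.0546  0.1093 -0.9202]
```

```bash
python3 -m jog '[[[-1,0.001,0.011,0.022,-0.12],[-1,0.002,0.022,0.044,-0.24],[-1,0.003,0.033,0.066,-0.36],[-1,0.004,0.044,0.088,-0.48],[-1,0.004,0.0546,0.109,-0.6]]]'; python3 - <<'E'
from t import *
st();print(wrap(rel(*fing(212,.042,.093))))
i=robot.read_camera("wrist"); i=np.clip(i[:,:,::-1]*1.4,0,255).astype(np.uint8)
cv2.imwrite("pics/w1.png",cv2.resize(i,(768,576)))
E
```

```text
time: 2.28
tool_pos: [0.5333, 0.233, 0.1993]
tool_rot: [-3.142, -0.001, -2.957]
contact_force: [0.7, 0.5, 0.2]
opening: 0.0006
grip_force: 0.0
t 2.28 q [ 0.28  0.46  1.38 -0.    1.3  -1.47] p [0.5333 0.233  0.1993] rot [-3.142e+00 -1.000e-03 -2.957e+00] F [0.7 0.5 0.2] open 0.001
[-0.0006      0.0014      0.1063     -0.32011469]
```

View pics/w1.png

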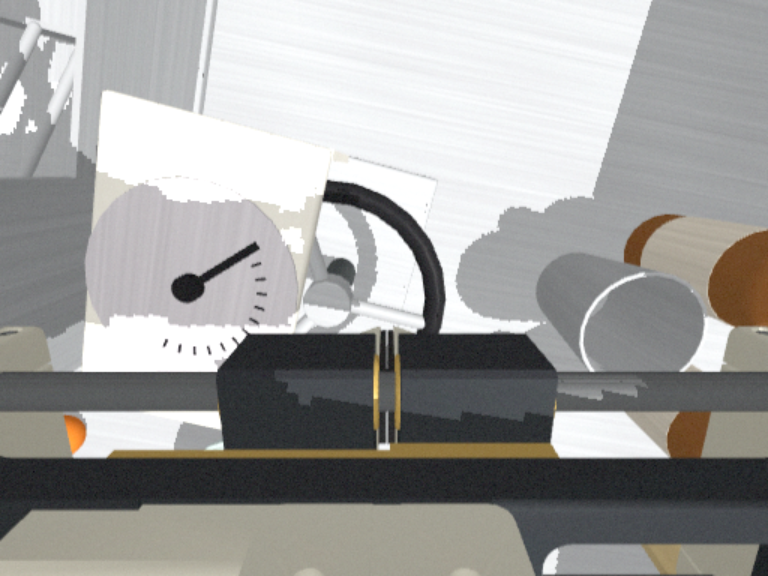

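The wrist view shows the pivot at (187,288), the pointer tip at (258,245), the hub at (328,300) and the spoke pointing right to (425,320). The fingers are just below that spoke, on its counter-clockwise side. I'll check the hub against my estimate.

```bash
python3 - <<'E'
from t import *
c=cam("wrist"); print(ray(c,328/1.5,300/1.5,.102)[:2], ray(c,187/1.5,288/1.5,.135)[:2], "spoke end",ray(c,420/1.5,321/1.5,.1)[:2])
v=ray(c,420/1.5,321/1.5,.1)[:2]-HUB; print("spoke grader deg",np.degrees(np.arctan2(v[1],v[0])-YAW)%360)
h=HUB+np.array([np.cos(YAW),np.sin(YAW)])*.0775; print("dial exp",h)
E
```

```text
[0.55038503 0.19763777] [0.54774365 0.121709  ] spoke end [0.5537862  0.25926343]
spoke grader deg 183.1012948152017
dial exp [0.54962449 0.12031256]
```

```bash
sed -i 's/\.5538,\.1977/.552,.1976/' t.py; python3 -c "
from t import *
print(wrap(rel(*fing(212,.042,.093))))"; python3 -m jog '[[[-1,0,0.001,0,-0.12],[-1,0.001,0.001,0.02,-0.24],[-1,0.001,0.001,0.05,-0.32],[-1,0.001,0.001,0.08,-0.32],[-1,0.001,0.001,0.106,-0.32]]]'; python3 - <<'E'
from t import *
st()
for d in (200,190,181,172,163): print(d,wrap(rel(*fing(d,.042,.093))))
E
```

```text
[-0.0006      0.0006      0.1017     -0.31261469]
time: 2.75
tool_pos: [0.5321, 0.2328, 0.0939]
tool_rot: [-3.141, -0.0, -2.646]
contact_force: [-0.5, -0.4, 0.0]
opening: 0.0005
grip_force: 0.0
t 2.75 q [ 0.28  0.56  1.53 -0.    1.06 -1.79] p [0.5321 0.2328 0.0939] rot [-3.141 -0.    -2.646] F [-0.5 -0.4  0. ] open 0.0
200 [-0.0091      0.0008      0.0008      0.20048531]
190 [-0.0161     -0.0013      0.0008      0.37498531]
181 [-0.0221     -0.0042      0.0008      0.53208531]
172 [-0.0275     -0.008       0.0008      0.68918531]
163 [-3.22000000e-02 -1.26000000e-02  8.00000000e-04  8.46285307e-01]
```

```bash
python3 -m jog '[[[-1,-0.005,0,0.001,0.12],[-1,-0.01,0,0.001,0.24],[-1,-0.015,-0.0015,0.001,0.36],[-1,-0.02,-0.004,0.001,0.48],[-1,-0.0245,-0.006,0.001,0.6]]]'; python3 - <<'E'
from t import *
st()
for d in (170,163,156,149,142): print(d,wrap(rel(*fing(d,.042,.093))))
E
```

```text
time: 3.17
tool_pos: [0.5573, 0.2393, 0.0943]
tool_rot: [-3.141, 0.0, 3.031]
contact_force: [0.8, -0.7, -0.6]
opening: 0.0003
grip_force: 0.0
t 3.17 q [ 0.28  0.6   1.45 -0.    1.09 -1.18] p [0.5573 0.2393 0.0943] rot [-3.141  0.     3.031] F [ 0.8 -0.7 -0.6] open 0.0
170 [-0.0043 -0.0003  0.0013  0.1177]
163 [-0.0094 -0.0013  0.0013  0.2399]
156 [-0.0143 -0.0028  0.0013  0.362 ]
149 [-0.0189 -0.0049  0.0013  0.4842]
142 [-0.0233 -0.0075  0.0013  0.6064]
```

```bash
python3 - <<'E'
from t import *
i=robot.read_camera("wrist"); i=np.clip(i[:,:,::-1]*1.3,0,255).astype(np.uint8)
cv2.imwrite("pics/w2.png",cv2.resize(i,(768,576)))
E
```

```text
(no output)
```

View pics/w2.png

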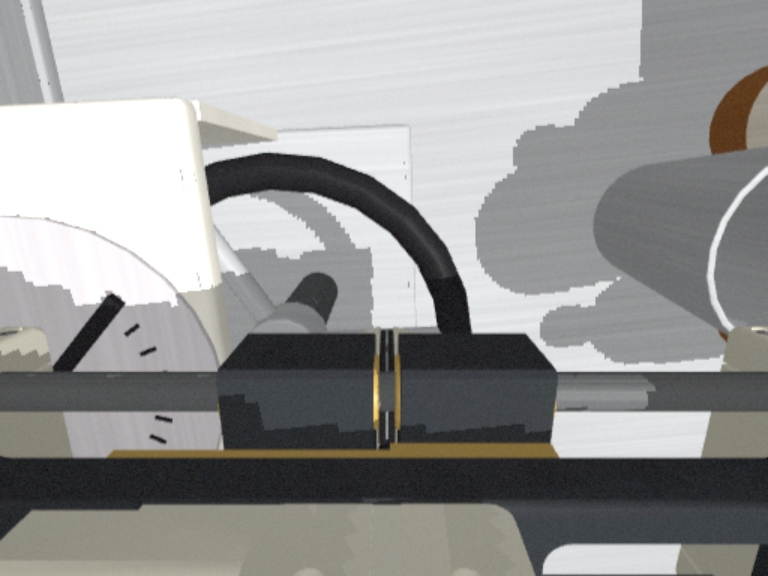

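The view shows the pointer tip at (115,297) and the spoke coming from under the hood at (240,270), with the hub behind the gripper. I'll compute the wheel angle from these.

```bash
python3 - <<'E'
from t import *
c=cam("wrist"); g=lambda u,v,z:(lambda w:(np.array([[np.cos(YAW),np.sin(YAW)],[-np.sin(YAW),np.cos(YAW)]])@(w-HUB))*1e3)(ray(c,u/1.5,v/1.5,z)[:2])
for n,u,v,z in(("tip",117,296,.135),("shaft",65,366,.135),("spoke1",228,240,.1),("spoke2",262,300,.1),("hubtop",285,325,.105)):
    print(n,g(u,v,z))
a,b=g(117,296,.135),g(65,366,.135); d=a-b; print("pointer dir deg (grader)",np.degrees(np.arctan2(d[1],d[0])))
a,b=g(228,240,.1),g(262,300,.1); d=a-b; print("spoke deg",np.degrees(np.arctan2(d[1],d[0])))
E
python3 -c "print(__import__('math').degrees(__import__('math').atan2(-33.5,-34.1)))"
```

```text
tip [ 41.97412512 -32.2838774 ]
shaft [64.83166594 -9.45903948]
spoke1 [ 17.45647449 -42.8380576 ]
spoke2 [  7.74860026 -17.75388464]
hubtop [-1.52949368 -8.284138  ]
pointer dir deg (grader) -135.04101664204853
spoke deg -68.8429679484207
-135.50852906823212
```

Pointer and spoke both suggest about 8° of wheel travel so far. I'll push another arc and check the tracking.

```bash
python3 -m jog '[[[-1,-0.0045,0,0.001,0.12],[-1,-0.0095,-0.0013,0.001,0.24],[-1,-0.0143,-0.0028,0.001,0.36],[-1,-0.019,-0.005,0.001,0.48],[-1,-0.0233,-0.0075,0.001,0.6]]]'; python3 - <<'E'
from t import *
st()
for d in (135,128,121,114,107): print(d,wrap(rel(*fing(d,.042,.093))))
i=robot.read_camera("wrist"); i=np.clip(i[:,:,::-1]*1.3,0,255).astype(np.uint8)
cv2.imwrite("pics/w3.png",cv2.resize(i,(768,576)))
E
```

```text
time: 3.63
tool_pos: [0.5794, 0.2294, 0.0933]
tool_rot: [-3.142, 0.0, 2.435]
contact_force: [0.3, 0.0, 0.4]
opening: 0.0001
grip_force: 0.0
t 3.63 q [ 0.25  0.63  1.4  -0.    1.12 -0.61] p [0.5794 0.2294 0.0933] rot [-3.142  0.     2.435] F [0.3 0.  0.4] open 0.0
135 [-0.0054 -0.0004  0.0003  0.1322]
128 [-0.0104 -0.0014  0.0003  0.2544]
121 [-1.530e-02 -2.900e-03  3.000e-04  3.766e-01]
114 [-1.990e-02 -5.100e-03  3.000e-04  4.988e-01]
107 [-2.430e-02 -7.800e-03  3.000e-04  6.209e-01]
```

View pics/w3.png

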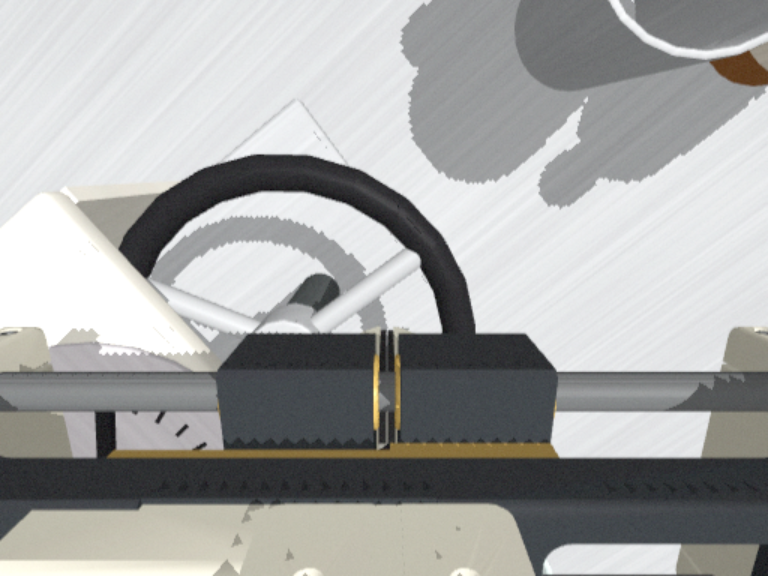

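This view shows one spoke end at (412,260), another at (165,293) and the hub near (295,325). I'll compute their angles to see what the finger actually passed.

```bash
cat >> t.py <<'E'
def g(c,u,v,z): return (np.array([[np.cos(YAW),np.sin(YAW)],[-np.sin(YAW),np.cos(YAW)]])@(ray(c,u/1.5,v/1.5,z)[:2]-HUB))*1e3
E
python3 - <<'E'
from t import *
c=cam("wrist")
for n,u,v,z in(("s1",410,262,.1),("s1in",320,320,.1),("s2",170,293,.1),("s2in",255,325,.1)):
    p=g(c,u,v,z); print(n,p,np.degrees(np.arctan2(p[1],p[0]))%360)
E
```

```text
s1 [-61.0055912    5.34678293] 174.9911593115567
s1in [-17.65145213   2.09668874] 173.22598742105842
s2 [ 22.16829827 -43.40917482] 297.0525977604102
s2in [  4.6440576  -12.52930163] 290.33751379731854
```

```bash
python3 - <<'E'
from t import *
m=robot.camera_model("wrist");K=np.array(m["camera_matrix"]);M=np.linalg.inv(np.array(m["mount"]))
print(robot.nose_length)
for P in [(0,0,0),(0,0,.008),(.0095,.019,.008),(.0095,-.019,.008),(.0095,.019,-.03),(.0095,.065,-.04),(.0375,.06,-.058),(.0375,.06,-.1)]:
    q=K@(M@np.r_[P,1])[:3]; print(P,np.round(q[:2]/q[2]*1.5))
E
```

```text
0.008
(0, 0, 0) [386. 337.]
(0, 0, 0.008) [386. 330.]
(0.0095, 0.019, 0.008) [429. 309.]
(0.0095, -0.019, 0.008) [343. 310.]
(0.0095, 0.019, -0.03) [440. 344.]
(0.0095, 0.065, -0.04) [582. 356.]
(0.0375, 0.06, -0.058) [606. 289.]
(0.0375, 0.06, -0.1) [724. 354.]
```

The fingers passed over the spoke. The tips look about 2 cm higher than nominal: nothing shows below image row 327 where a 19 mm pad tip should be. I'll lift, turn so the gripper's body stays clear of the dial (tool y along grader y, camera above the dial), and go in lower.

```bash
cat >> t.py <<'E'
def gp(x,y,z,psi=YAW+np.pi*2): # grader mm -> target; psi: tool y along -grader y
    return np.r_[HUB+np.array([[np.cos(YAW),-np.sin(YAW)],[np.sin(YAW),np.cos(YAW)]])@(np.array([x,y])/1e3),z],psi
E
python3 -m jog '[[[-1,0,0,-0.03,0],[-1,0,0,-0.065,-0.1],[-1,0,0,-0.08,-0.22],[-1,0,0,-0.08,-0.34],[-1,0,0,-0.08,-0.46]]]'; python3 -c "
from t import *
st();print(wrap(rel(*gp(-48,-22,.17))))"
```

```text
time: 4.1
tool_pos: [0.5797, 0.2298, 0.175]
tool_rot: [3.14, 0.003, 2.909]
contact_force: [0.3, 0.7, -0.6]
opening: 0.0005
grip_force: 0.0
t 4.1 q [ 0.25  0.55  1.3  -0.    1.29 -1.08] p [0.5797 0.2298 0.175 ] rot [3.140e+00 3.000e-03 2.909e+00] F [ 0.3  0.7 -0.6] open 0.001
[ 0.0497  0.0056  0.0049 -1.7493]
```

```bash
python3 -m jog '[[[-1,0.01,0.001,0,-0.12],[-1,0.02,0.002,0,-0.24],[-1,0.03,0.003,0,-0.36],[-1,0.04,0.005,0,-0.48],[-1,0.05,0.0055,0,-0.6]]]'; python3 -m jog '[[[-1,0,0,0,-0.12],[-1,0,0,0,-0.24],[-1,0,0,0,-0.36],[-1,0,0,0,-0.48],[-1,0,0,0,-0.6]]]';  python3 -c "
from t import *
st();print(wrap(rel(*gp(-48,-22,.075))))"
```

```text
time: 4.52
tool_pos: [0.5312, 0.2472, 0.1731]
tool_rot: [-3.142, -0.0, -2.774]
contact_force: [-0.2, -0.7, -0.9]
opening: 0.0005
grip_force: 0.0
time: 4.93
tool_pos: [0.5317, 0.2469, 0.1732]
tool_rot: [-3.142, -0.0, -2.174]
contact_force: [-0.3, -0.4, -0.7]
opening: 0.0003
grip_force: 0.0
t 4.93 q [ 0.3   0.49  1.41 -0.    1.24 -2.23] p [0.5317 0.2469 0.1732] rot [-3.142 -0.    -2.174] F [-0.3 -0.4 -0.7] open 0.0
[-4.00000000e-04 -9.00000000e-04  9.82000000e-02 -5.49214693e-01]
```

```bash
python3 -m jog '[[[-1,0,0,0,-0.12],[-1,0,0,0,-0.24],[-1,0,0,0,-0.36],[-1,0,0,0,-0.48],[-1,0,0,0,-0.55]]]'; python3 - <<'E'
from t import *
st();print(wrap(rel(*gp(-48,-22,.075))))
i=robot.read_camera("wrist"); i=np.clip(i[:,:,::-1]*1.2,0,255).astype(np.uint8)
cv2.imwrite("pics/w4.png",cv2.resize(i,(768,576)))
E
```

```text
time: 5.35
tool_pos: [0.5317, 0.2469, 0.1732]
tool_rot: [3.142, -0.0, -1.624]
contact_force: [0.5, -0.6, -0.6]
opening: 0.0005
grip_force: 0.0
t 5.35 q [ 0.3   0.49  1.41 -0.    1.24 -2.78] p [0.5317 0.2469 0.1732] rot [ 3.142 -0.    -1.624] F [ 0.5 -0.6 -0.6] open 0.0
[ 0.0001     -0.0009      0.0982      0.00088531]
```

View pics/w4.png

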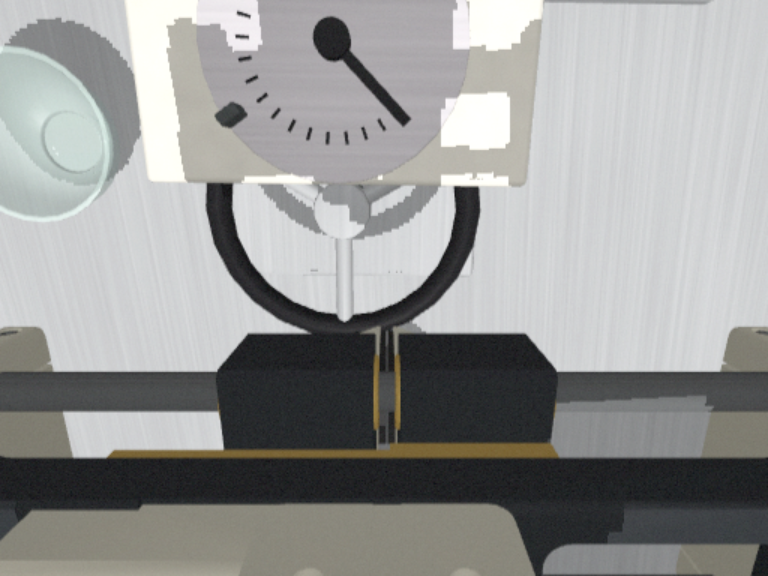

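The wrist view shows the whole mechanism: pivot (332,39), pointer tip (405,123), tab tip (236,107), hub (342,210), and the spoke pointing straight down to (345,315). The fingers are at (387,330), to the right of the spoke, which is behind it. Lowering and pushing.

```bash
python3 -m jog '[[[-1,0,0,0.03,0],[-1,0,0,0.06,0],[-1,0,0,0.085,0],[-1,0,0,0.098,0],[-1,0,0,0.098,0]]]'; python3 -m jog '[[[-1,0,-0.008,0,0],[-1,-0.002,-0.016,0,0],[-1,-0.002,-0.024,0,0],[-1,-0.001,-0.032,0,0],[-1,0.001,-0.04,0,0]]]';  python3 -c "
from t import *
st()"
```

```text
time: 5.82
tool_pos: [0.5352, 0.244, 0.0754]
tool_rot: [-3.135, -0.004, -1.632]
contact_force: [9.7, -13.0, -1.6]
opening: 0.0004
grip_force: 6.5
time: 6.23
tool_pos: [0.5694, 0.2435, 0.075]
tool_rot: [3.136, -0.001, -1.633]
contact_force: [-8.5, -0.1, 5.1]
opening: 0.0004
grip_force: 4.2
t 6.23 q [ 0.28  0.65  1.42  0.    1.08 -2.8 ] p [0.5694 0.2435 0.075 ] rot [ 3.136e+00 -1.000e-03 -1.633e+00] F [-8.5 -0.1  5.1] open 0.0
```

It's pushing now, with 8.5 N resisting. The finger is slightly tight to the rim, so I'll use a smaller radius.

```bash
python3 - <<'E'
from t import *
c=(wrap(rel(*gp(0,0,.075)))[:2]*1e3); print("finger grader xy",-c[0],c[1])
for d in (150,140,130,120,110,105): a=np.radians(d); print(d,wrap(rel(*gp(43*np.cos(a),43*np.sin(a),.075))))
E
```

```text
finger grader xy -46.9 14.6
150 [ 0.0095     -0.0066     -0.         -0.00791469]
140 [ 0.0137     -0.0128     -0.0001     -0.00791469]
130 [ 0.019      -0.0181     -0.0001     -0.00791469]
120 [ 0.0251     -0.0225     -0.0001     -0.00791469]
110 [ 0.0319     -0.0257     -0.0001     -0.00791469]
105 [ 0.0354     -0.0269     -0.0001     -0.00791469]
```

```bash
python3 -m jog '[[[-1,0.007,-0.004,0,0],[-1,0.013,-0.0105,0,0],[-1,0.019,-0.0165,0,0],[-1,0.026,-0.0215,0,0],[-1,0.034,-0.025,0,0]]]';  python3 - <<'E'
from t import *
st();c=(wrap(rel(*gp(0,0,.075)))[:2]*1e3); print("finger grader xy",-c[0],c[1])
E
```

```text
time: 6.65
tool_pos: [0.5931, 0.2099, 0.0747]
tool_rot: [3.138, 0.002, -1.632]
contact_force: [-6.7, 10.3, 1.2]
opening: 0.0001
grip_force: 5.3
t 6.65 q [ 0.22  0.66  1.39  0.    1.09 -2.87] p [0.5931 0.2099 0.0747] rot [ 3.138e+00  2.000e-03 -1.632e+00] F [-6.7 10.3  1.2] open 0.0
finger grader xy -14.8 40.300000000000004
```

```bash
python3 -m jog '[[[-1,-0.006,0.005,0,0],[-1,-0.006,0.005,-0.03,0],[-1,-0.01,0.01,-0.065,0],[-1,-0.02,0.035,-0.095,0],[-1,-0.033,0.062,-0.098,0]]]';  python3 - <<'E'
from t import *
st();c=(wrap(rel(*gp(0,0,.075)))[:2]*1e3); print("finger grader xy",-c[0],c[1])
i=robot.read_camera("wrist"); i=np.clip(i[:,:,::-1]*1.2,0,255).astype(np.uint8)
cv2.imwrite("pics/w5.png",cv2.resize(i,(768,576)))
E
```

```text
time: 7.07
tool_pos: [0.5377, 0.2458, 0.1788]
tool_rot: [-3.131, 0.003, -1.635]
contact_force: [-0.2, 1.1, 0.4]
opening: 0.0007
grip_force: 0.0
t 7.07 q [ 0.3   0.48  1.4  -0.    1.25 -2.78] p [0.5377 0.2458 0.1788] rot [-3.131e+00  3.000e-03 -1.635e+00] F [-0.2  1.1  0.4] open 0.001
finger grader xy -47.5 -16.299999999999997
```

View pics/w5.png

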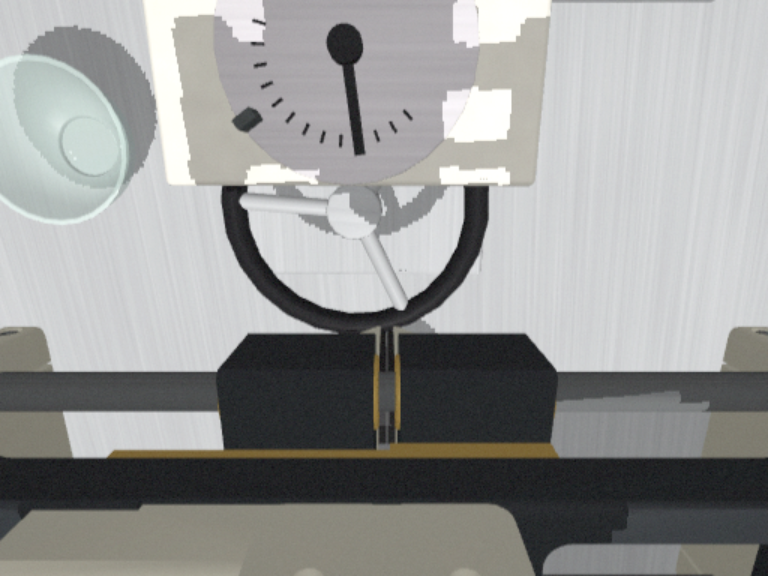

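The view shows the wheel turned by about 87°: pointer tip (359,155), pivot (345,44), tab tip (252,113), spokes ending at (243,202) and (400,305). Next I take the following spoke from behind.

```bash
cat > m.py <<'E'
from t import *
def meas(piv,tip,tab,sp=None):
    c=cam("wrist"); P=g(c,*piv,.136);T=g(c,*tip,.135);B=g(c,*tab,.138)
    a=lambda v:np.arctan2(v[1],v[0])
    dd=(a(T-P)-a(B-P)+np.pi)%(2*np.pi)-np.pi
    print("piv",P,"tip r",np.linalg.norm(T-P),"tab r",np.linalg.norm(B-P),"dial left",dd,"wheel left deg",np.degrees(dd/.4))
    for s in sp or []:
        v=g(c,*s,.1); print("spoke",np.degrees(a(v))%360,np.linalg.norm(v))
E
python3 - <<'E'
from m import *
meas((345,44),(359,155),(251,113),[(243,202),(400,305)])
print(wrap(rel(*gp(-15,-36,.075))))
E
python3 -m jog '[[[-1,0.016,0.01,0,0],[-1,0.032,0.02,0.02,0],[-1,0.0325,0.02,0.05,0],[-1,0.0325,0.02,0.08,0],[-1,0.0325,0.02,0.102,0]]]';  python3 - <<'E'
from t import *
st();c=(wrap(rel(*gp(0,0,.075)))[:2]*1e3); print("finger grader xy",-c[0],c[1])
E
```

```text
piv [75.35909148 -4.38042867] tip r 47.40137129487274 tab r 52.24531823472353 dial left 1.100337312337774 wheel left deg 157.61171009430674
spoke 86.14701763341955 59.947781299075665
spoke 207.1409045753491 65.56997352485328
[ 0.0355      0.0127      0.1019     -0.00671469]
time: 7.53
tool_pos: [0.5116, 0.2137, 0.069]
tool_rot: [3.14, -0.001, -1.633]
contact_force: [1.2, -1.3, 2.1]
opening: 0.0003
grip_force: 1.4
t 7.53 q [ 0.26  0.55  1.63 -0.    0.97 -2.82] p [0.5116 0.2137 0.069 ] rot [ 3.140e+00 -1.000e-03 -1.633e+00] F [ 1.2 -1.3  2.1] open 0.0
finger grader xy -13.6 -41.300000000000004
```

```bash
python3 -m jog '[[[-1,0,-0.001,-0.008,0],[-1,-0.007,-0.005,-0.008,0],[-1,-0.0135,-0.009,-0.008,0],[-1,-0.0185,-0.014,-0.008,0],[-1,-0.0235,-0.021,-0.008,0]]]'; python3 -c "
from t import *
st();c=(wrap(rel(*gp(0,0,.075)))[:2]*1e3); print('finger grader xy',-c[0],c[1])"
```

```text
time: 7.95
tool_pos: [0.5349, 0.2356, 0.0802]
tool_rot: [3.141, -0.002, -1.632]
contact_force: [-5.9, -6.4, 5.5]
opening: 0.0002
grip_force: 4.2
t 7.95 q [ 0.28  0.58  1.53 -0.    1.03 -2.79] p [0.5349 0.2356 0.0802] rot [ 3.141e+00 -2.000e-03 -1.632e+00] F [-5.9 -6.4  5.5] open 0.0
finger grader xy -36.900000000000006 -19.400000000000002
```

```bash
python3 -m jog '[[[-1,-0.005,-0.009,0,0],[-1,-0.006,-0.018,0,0],[-1,-0.006,-0.027,0,0],[-1,-0.003,-0.035,0,0],[-1,0.001,-0.043,0,0]]]'; python3 -c "
from t import *
st();c=(wrap(rel(*gp(0,0,.075)))[:2]*1e3); print('finger grader xy',-c[0],c[1])"
```

```text
time: 8.37
tool_pos: [0.5765, 0.2339, 0.0801]
tool_rot: [3.138, 0.001, -1.632]
contact_force: [-8.8, 3.6, 4.9]
opening: 0.0002
grip_force: 4.5
t 8.37 q [ 0.26  0.64  1.41  0.    1.09 -2.82] p [0.5765 0.2339 0.0801] rot [ 3.138e+00  1.000e-03 -1.632e+00] F [-8.8  3.6  4.9] open 0.0
finger grader xy -37.699999999999996 22.2
```

```bash
python3 -m jog '[[[-1,0.006,-0.006,0,0],[-1,0.012,-0.0115,0,0],[-1,0.018,-0.016,0,0],[-1,0.023,-0.018,0,0],[-1,0.023,-0.018,0,0]]]'; python3 -m jog '[[[-1,-0.005,0.005,0,0],[-1,-0.005,0.005,-0.03,0],[-1,-0.01,0.01,-0.065,0],[-1,-0.02,0.035,-0.095,0],[-1,-0.03,0.062,-0.095,0]]]';python3 - <<'E'
from t import *
st();c=(wrap(rel(*gp(0,0,.075)))[:2]*1e3); print("finger grader xy",-c[0],c[1])
i=robot.read_camera("wrist"); i=np.clip(i[:,:,::-1]*1.2,0,255).astype(np.uint8)
cv2.imwrite("pics/w6.png",cv2.resize(i,(768,576)))
E
```

```text
time: 8.78
tool_pos: [0.5951, 0.2091, 0.0798]
tool_rot: [-3.141, 0.001, -1.633]
contact_force: [-0.5, 1.3, 1.1]
opening: 0.0004
grip_force: 0.8
time: 9.2
tool_pos: [0.5381, 0.2436, 0.1809]
tool_rot: [-3.129, 0.004, -1.634]
contact_force: [0.2, 0.1, 1.2]
opening: 0.0007
grip_force: 0.0
t 9.2 q [ 0.3   0.48  1.4  -0.    1.25 -2.78] p [0.5381 0.2436 0.1809] rot [-3.129  0.004 -1.634] F [0.2 0.1 1.2] open 0.001
finger grader xy -45.400000000000006 -15.4
```

View pics/w6.png

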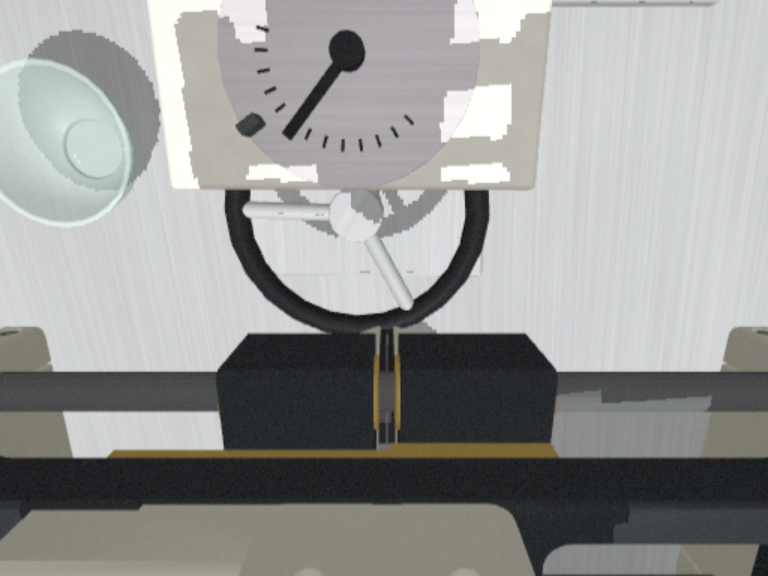

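The view shows the pointer tip at (288,136), pivot (347,51), tab tip (255,119), and spokes ending at (247,210) and (408,305). I'll move the camera straight over the tab and measure the remaining angle automatically, without parallax.

```bash
cat > am.py <<'E'
from t import *
def R2(): return np.array([[np.cos(YAW),-np.sin(YAW)],[np.sin(YAW),np.cos(YAW)]])
def auto(n=3,save=None):
    c=cam("wrist"); I=np.mean([robot.read_camera("wrist").astype(float) for _ in range(n)],0).mean(2).astype(np.float32)
    def samp(xy,z):   # grader mm -> gray
        K,R,p=c; w=np.c_[HUB+(xy/1e3)@R2().T,np.full(len(xy),z)]; q=(w-p)@R@K.T; q=q[:,:2]/q[:,2:]
        return cv2.remap(I,q[:,0].astype(np.float32)[None],q[:,1].astype(np.float32)[None],cv2.INTER_LINEAR,borderValue=255)[0]
    gx,gy=np.meshgrid(np.arange(-6,6.1,1),np.arange(-6,6.1,1)); disc=np.c_[gx.ravel(),gy.ravel()]; disc=disc[np.hypot(*disc.T)<6]
    cx,cy=np.meshgrid(np.arange(70,86,.5),np.arange(-8,8,.5)); C=np.c_[cx.ravel(),cy.ravel()]
    sc=np.array([samp(k+disc,.137).mean() for k in C]); k=C[np.argsort(sc)[:6]].mean(0)
    th=np.radians(np.arange(80,260,.5))
    def prof(r0,r1,z): 
        return np.array([samp(k+np.outer(np.arange(r0,r1,1.),[np.cos(t),np.sin(t)]),z).mean() for t in th])
    def centre(P,lo,hi):
        m=(th>np.radians(lo))&(th<np.radians(hi)); med=np.median(P[m]); w=np.clip(med-P-0.4*(med-P[m].min()),0,None)*m
        return (w*th).sum()/w.sum(), med, P[m].min()
    a=centre(prof(12,40,.136),80,260); out=[]
    for z in(.132,.138,.144): out.append(centre(prof(54,60,z),100,145))
    print("pivot",k,sc.min(),"pointer",np.round(np.degrees(a[0]),2),a[1:],"tab",[(np.round(np.degrees(o[0]),2),o[1],o[2]) for o in out])
    print("dial left deg",[round(np.degrees(a[0]-o[0]),2) for o in out])
E
python3 -c "
from am import *
auto(1); print(wrap(rel(*gp(-22,44,.19))))"
python3 -m jog '[[[-1,0.008,-0.02,-0.003,0],[-1,0.016,-0.04,-0.006,0],[-1,0.023,-0.06,-0.009,0],[-1,0.023,-0.06,-0.009,0],[-1,0.023,-0.06,-0.009,0]]]'; python3 -c "
from am import *
auto(2); st()"
```

```text
pivot [76.    2.25] 30.488743 pointer 136.82 (np.float32(141.61526), np.float32(28.69572)) tab [(np.float64(120.27), np.float32(136.70975), np.float32(40.21072)), (np.float64(121.77), np.float32(138.88982), np.float32(41.691353)), (np.float64(123.05), np.float32(141.47769), np.float32(54.55067))]
dial left deg [np.float64(16.55), np.float64(15.05), np.float64(13.77)]
[ 0.0234     -0.0664     -0.0134     -0.00561469]
time: 9.72
tool_pos: [0.5937, 0.215, 0.1823]
tool_rot: [3.141, -0.0, -1.634]
contact_force: [-0.4, -0.8, -0.2]
opening: 0.0004
grip_force: 0.0
pivot [80.5         3.16666667] 39.139153 pointer 140.95 (np.float32(152.0341), np.float32(31.465775)) tab [(np.float64(124.84), np.float32(133.88383), np.float32(53.631943)), (np.float64(124.86), np.float32(133.87657), np.float32(53.490723)), (np.float64(124.9), np.float32(133.83588), np.float32(53.124218))]
dial left deg [np.float64(16.11), np.float64(16.09), np.float64(16.06)]
t 9.82 q [ 0.23  0.56  1.26  0.    1.32 -2.85] p [0.5924 0.2156 0.1823] rot [ 3.14  -0.    -1.633] F [ 0.1 -0.2  0.2] open 0.001
```

The straight-above reading does not change with assumed tab height: 16.1° of dial is left, which is about 40° of wheel. Spoke bookkeeping agrees with 213° already done. Third stroke, stopping short first.

```bash
python3 -c "
from t import *
print(wrap(rel(*gp(-15,-38,.08))))"; python3 -m jog '[[[-1,0,0.04,0,0],[-1,0.002,0.08,0,0],[-1,0.003,0.082,0.03,0],[-1,0.003,0.082,0.07,0],[-1,0.003,0.082,0.102,0]]]'; python3 - <<'E'
from t import *
st();c=(wrap(rel(*gp(0,0,.075)))[:2]*1e3); print("finger grader xy",-c[0],c[1])
for q in ((-15,-38),(-24,-35),(-31,-30),(-37,-22),(-41,-14)): print(wrap(rel(*gp(*q,.08))))
E
```

```text
[ 0.0058      0.0772      0.1024     -0.00841469]
time: 10.23
tool_pos: [0.5095, 0.2181, 0.0802]
tool_rot: [-3.14, 0.0, -1.632]
contact_force: [-0.0, 0.5, -0.1]
opening: 0.0003
grip_force: 0.0
t 10.23 q [ 0.27  0.53  1.62 -0.    0.99 -2.81] p [0.5095 0.2181 0.0802] rot [-3.14   0.    -1.632] F [-0.   0.5 -0.1] open 0.0
finger grader xy -17.8 -43.7
[ 0.0031     -0.0056      0.0002     -0.00711469]
[-0.0059     -0.0085      0.0002     -0.00711469]
[-0.013      -0.0135      0.0002     -0.00711469]
[-0.019      -0.0214      0.0002     -0.00711469]
[-0.0231     -0.0294      0.0002     -0.00711469]
```

```bash
python3 -m jog '[[[-1,0,-0.005,0,0],[-1,-0.006,-0.0085,0,0],[-1,-0.013,-0.0135,0,0],[-1,-0.019,-0.0214,0,0],[-1,-0.023,-0.029,0,0]]]'; python3 - <<'E'
from am import *
st();c=(wrap(rel(*gp(0,0,.075)))[:2]*1e3); print("finger grader xy",-c[0],c[1])
E
python3 -m jog '[[[-1,0,0.006,0,0],[-1,0,0.006,-0.035,0],[-1,0,0.006,-0.07,0],[-1,0.01,-0.03,-0.1,0],[-1,0.02,-0.055,-0.104,0]]]';python3 -m jog '[[[-1,0,0,0,0],[-1,0,0,0,0]]]'; python3 -c "
from am import *
auto(2); st()"
```

```text
time: 10.65
tool_pos: [0.5416, 0.2388, 0.0829]
tool_rot: [3.141, -0.001, -1.633]
contact_force: [-4.9, -5.2, 4.9]
opening: 0.0004
grip_force: 3.7
t 10.65 q [ 0.29  0.59  1.5  -0.    1.05 -2.79] p [0.5416 0.2388 0.0829] rot [ 3.141e+00 -1.000e-03 -1.633e+00] F [-4.9 -5.2  4.9] open 0.0
finger grader xy -40.5 -12.9
time: 11.07
tool_pos: [0.5971, 0.2174, 0.1926]
tool_rot: [-3.131, 0.004, -1.63]
contact_force: [0.9, 0.7, 0.4]
opening: 0.0002
grip_force: 0.0
time: 11.23
tool_pos: [0.5963, 0.215, 0.1864]
tool_rot: [-3.139, 0.001, -1.635]
contact_force: [-0.5, -0.3, -0.2]
opening: 0.0007
grip_force: 0.0
pivot [77.75  5.75] 39.14677 pointer 130.25 (np.float32(147.66374), np.float32(29.55166)) tab [(np.float64(123.8), np.float32(133.3673), np.float32(54.693115)), (np.float64(123.79), np.float32(133.6802), np.float32(56.595215)), (np.float64(123.78), np.float32(134.55711), np.float32(60.179962))]
dial left deg [np.float64(6.45), np.float64(6.47), np.float64(6.47)]
t 11.33 q [ 0.23  0.56  1.25  0.    1.33 -2.85] p [0.5942 0.2156 0.1848] rot [ 3.141  0.    -1.633] F [ 0.3  0.1 -0.4] open 0.0
```

16.2° of wheel left. Re-enter and push slowly.

```bash
python3 -c "
from t import *
print(wrap(rel(*gp(-40.5,-19,.082))))"; python3 -m jog '[[[-1,-0.01,0.03,0,0],[-1,-0.018,0.06,0.02,0],[-1,-0.018,0.06,0.06,0],[-1,-0.018,0.06,0.1,0],[-1,-0.018,0.06,0.103,0]]]'; python3 -m jog '[[[-1,0,0,0,0],[-1,0,0,0,0],[-1,0,0,0,0]]]';python3 - <<'E'
from t import *
st();print(wrap(rel(*gp(-40.5,-5.5,.082))))
E
```

```text
[-0.0197      0.0602      0.1029     -0.00841469]
time: 11.75
tool_pos: [0.5301, 0.2364, 0.0753]
tool_rot: [3.129, -0.004, -1.632]
contact_force: [-1.2, -1.2, -1.0]
opening: 0.0003
grip_force: 0.0
time: 12.0
tool_pos: [0.5379, 0.2374, 0.0843]
tool_rot: [-3.138, 0.001, -1.633]
contact_force: [-0.1, 0.7, -0.2]
opening: 0.0005
grip_force: 0.0
t 12.0 q [ 0.29  0.58  1.52 -0.    1.04 -2.79] p [0.5379 0.2374 0.0843] rot [-3.138e+00  1.000e-03 -1.633e+00] F [-0.1  0.7 -0.2] open 0.0
[-0.0016     -0.0107      0.0023     -0.00861469]
```

```bash
python3 -m jog '[[[-1,-0.001,-0.003,0.001,0],[-1,-0.0015,-0.006,0.002,0],[-1,-0.0015,-0.008,0.002,0],[-1,-0.0015,-0.0095,0.002,0],[-1,-0.0015,-0.0105,0.002,0]]]'; python3 - <<'E'
from am import *
st();c=(wrap(rel(*gp(0,0,.075)))[:2]*1e3); print("finger grader xy",-c[0],c[1])
E
python3 -m jog '[[[-1,0,0.006,0,0],[-1,0,0.006,-0.035,0],[-1,0,0.006,-0.07,0],[-1,0.01,-0.03,-0.1,0],[-1,0.02,-0.055,-0.104,0]]]';python3 -m jog '[[[-1,0,0,0,0],[-1,0,0,0,0],[-1,0,0,0,0]]]'; python3 -c "
from am import *
auto(2); st()"
```

```text
time: 12.42
tool_pos: [0.5467, 0.2382, 0.0817]
tool_rot: [3.141, 0.001, -1.634]
contact_force: [-8.5, 1.3, 10.1]
opening: 0.0003
grip_force: 6.5
t 12.42 q [ 0.28  0.6   1.49  0.    1.05 -2.8 ] p [0.5467 0.2382 0.0817] rot [ 3.141e+00  1.000e-03 -1.634e+00] F [-8.5  1.3 10.1] open 0.0
finger grader xy -40.2 -7.9
time: 12.83
tool_pos: [0.6028, 0.2155, 0.1904]
tool_rot: [-3.132, 0.003, -1.631]
contact_force: [1.1, 0.2, 0.3]
opening: 0.0002
grip_force: 0.0
time: 13.08
tool_pos: [0.5999, 0.2141, 0.1832]
tool_rot: [3.14, -0.0, -1.634]
contact_force: [-0.7, 1.3, -0.2]
opening: 0.0006
grip_force: 0.0
pivot [77.83333333  5.91666667] 38.328434 pointer 129.03 (np.float32(146.5071), np.float32(31.201365)) tab [(np.float64(124.45), np.float32(133.49406), np.float32(57.612442)), (np.float64(124.36), np.float32(134.16963), np.float32(62.292103)), (np.float64(124.29), np.float32(134.95424), np.float32(66.85769))]
dial left deg [np.float64(4.59), np.float64(4.68), np.float64(4.75)]
t 13.18 q [ 0.22  0.57  1.23  0.    1.34 -2.86] p [0.5994 0.2145 0.183 ] rot [ 3.14  -0.    -1.633] F [0.3 0.9 0.5] open 0.0
```

```bash
python3 -c "
from t import *
print(wrap(rel(*gp(-40.5,-16,.075))))"; python3 -m jog '[[[-1,-0.01,0.03,0,0],[-1,-0.0195,0.063,0.02,0],[-1,-0.0195,0.063,0.06,0],[-1,-0.0195,0.063,0.1,0],[-1,-0.0195,0.063,0.108,0]]]'; python3 -m jog '[[[-1,0,0,0,0],[-1,0,0,0,0],[-1,0,0,0,0]]]';python3 - <<'E'
from t import *
st();print(wrap(rel(*gp(-40.5,-2,.075))))
E
```

```text
[-0.0206      0.0624      0.1081     -0.00821469]
time: 13.6
tool_pos: [0.5337, 0.2372, 0.07]
tool_rot: [3.131, -0.004, -1.632]
contact_force: [-2.2, 0.3, -1.0]
opening: 0.0007
grip_force: 0.0
time: 13.85
tool_pos: [0.5405, 0.2381, 0.0781]
tool_rot: [-3.138, 0.001, -1.633]
contact_force: [-0.5, -0.9, 0.7]
opening: 0.0003
grip_force: 0.0
t 13.85 q [ 0.29  0.59  1.52 -0.    1.03 -2.79] p [0.5405 0.2381 0.0781] rot [-3.138e+00  1.000e-03 -1.633e+00] F [-0.5 -0.9  0.7] open 0.0
[-0.0008     -0.0116      0.0031     -0.00871469]
```

```bash
python3 -m jog '[[[-1,0,-0.004,0.001,0],[-1,-0.001,-0.0075,0.002,0],[-1,-0.001,-0.01,0.002,0],[-1,-0.001,-0.0115,0.002,0],[-1,-0.001,-0.0125,0.002,0]]]'; python3 - <<'E'
from am import *
st();c=(wrap(rel(*gp(0,0,.075)))[:2]*1e3); print("finger grader xy",-c[0],c[1])
E
python3 -m jog '[[[-1,0,0.006,0,0],[-1,0,0.006,-0.035,0],[-1,0,0.006,-0.07,0],[-1,0.01,-0.03,-0.1,0],[-1,0.02,-0.055,-0.11,0]]]';python3 -m jog '[[[-1,0,0,0,0],[-1,0,0,0,0],[-1,0,0,0,0]]]'; python3 -c "
from am import *
auto(2); st()"
```

```text
time: 14.27
tool_pos: [0.5515, 0.2378, 0.0769]
tool_rot: [-3.141, 0.0, -1.634]
contact_force: [-9.6, -1.6, 12.7]
opening: 0.0006
grip_force: 7.3
t 14.27 q [ 0.28  0.61  1.48  0.    1.05 -2.8 ] p [0.5515 0.2378 0.0769] rot [-3.141  0.    -1.634] F [-9.6 -1.6 12.7] open 0.001
finger grader xy -40.099999999999994 -3.0
time: 14.68
tool_pos: [0.6071, 0.2156, 0.1904]
tool_rot: [-3.133, 0.003, -1.631]
contact_force: [1.7, 0.4, 1.1]
opening: 0.0004
grip_force: 0.0
time: 14.93
tool_pos: [0.6047, 0.2143, 0.1838]
tool_rot: [3.141, 0.0, -1.634]
contact_force: [-1.3, 1.1, -0.8]
opening: 0.0004
grip_force: 0.0
pivot [77.91666667  5.91666667] 38.124905 pointer 122.18 (np.float32(143.8587), np.float32(33.19117)) tab [(np.float64(124.54), np.float32(134.15587), np.float32(58.804363)), (np.float64(124.39), np.float32(134.49628), np.float32(60.9021)), (np.float64(124.25), np.float32(135.03624), np.float32(63.534885))]
dial left deg [np.float64(-2.36), np.float64(-2.2), np.float64(-2.07)]
t 15.03 q [ 0.22  0.58  1.22  0.    1.34 -2.86] p [0.604  0.2147 0.1832] rot [ 3.14  -0.    -1.633] F [ 0.4 -0.6 -0.5] open 0.0
```

The reading jumped more than the finger moved. I'll spend the last picture on checking it: dial and wheel, enlarged.

```bash
python3 - <<'E'
from am import *
i=np.mean([robot.read_camera("wrist").astype(float) for _ in range(2)],0)
np.save("last.npy",i); K,R,p=cam("wrist")
print("dial px",proj((K,R,p),gp(77.5,0,.135)[0]),"tab",proj((K,R,p),gp(50,47,.138)[0]),"hub",proj((K,R,p),gp(0,0,.1)[0]))
c=np.clip(i[0:225,120:420,::-1]*1.1,0,255).astype(np.uint8)
cv2.imwrite("pics/w7.png",cv2.resize(c,(800,600),interpolation=cv2.INTER_CUBIC))
E
```

```text
dial px [329.66059013  74.88535415] tab [264.31480613 115.15989002] hub [315.19243407 171.33007421]
```

View pics/w7.png

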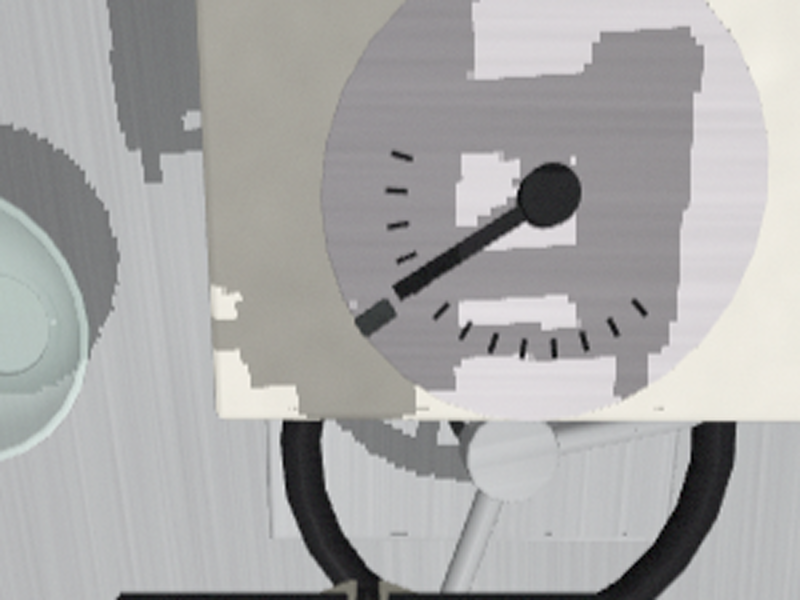

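The picture shows pivot (549,194), pointer tip (399,292) and tab centre (377,317). The camera's vertical passes almost through the tab, so parallax is small and the pointer really is about 2° past the tab's centre line, though still within its width. I'll pinch the spoke, which points to (455,590) from the hub at (512,458), and ease it back about 5° of wheel.

```bash
sed -i 's/def auto(n=3,save=None)/def auto(n=3,k0=None,r0=12)/; s/k=C\[np.argsort(sc)\[:6\]\].mean(0)/k=C[np.argsort(sc)[:6]].mean(0) if k0 is None else np.array(k0)/; s/prof(12,40,.136)/prof(r0,40,.136)/' am.py
python3 - <<'E'
from t import *
c=cam("wrist")
for q in((487,500),(455,590),(512,458)):
    p=g(c,(q[0]/2.667+120)*1.5,q[1]/2.667*1.5,.1); print(p,np.degrees(np.arctan2(p[1],p[0]))%360)
print(wrap(rel(*gp(-37,12,.15))), wrap(rel(*gp(-37,12,.078))))
E
```

```text
[-15.0644454   10.93087267] 144.03508440501614
[-48.22265724  21.26081083] 156.20787342588136
[-0.3432594   2.90590424] 96.7368349246984
[-0.0166      0.0392      0.0333     -0.00781469] [-0.0167      0.0391      0.1053     -0.00781469]
```

```bash
python3 -m jog '[[[-0.35,-0.008,0.017,0,0.1],[-0.35,-0.0166,0.0337,0,0.2],[-0.35,-0.0166,0.0337,0.02,0.3],[-0.35,-0.0166,0.0337,0.04,0.3],[-0.35,-0.0166,0.0337,0.04,0.3]]]' 15; python3 -m jog '[[[-0.35,0,0,0.02,0],[-0.35,0,0,0.045,0],[-0.35,0,0,0.067,0],[-0.35,0,0,0.067,0],[-0.35,0,0,0.067,0]]]'; python3 - <<'E'
from am import *
st();c=rel(*gp(0,0,.075))[:2]; print("tool-frame to hub mm",c*1e3)
auto(2,(77.9,5.9),22)
E
```

```text
time: 15.55
tool_pos: [0.5695, 0.2331, 0.1399]
tool_rot: [3.136, -0.004, -1.932]
contact_force: [-0.1, 0.3, -1.7]
opening: 0.0277
grip_force: 0.0
time: 15.97
tool_pos: [0.572, 0.2331, 0.0766]
tool_rot: [3.14, -0.001, -1.933]
contact_force: [-0.9, -0.2, 1.2]
opening: 0.0296
grip_force: 0.0
t 15.97 q [ 0.26  0.64  1.43 -0.    1.08 -2.52] p [0.572  0.2331 0.0766] rot [ 3.140e+00 -1.000e-03 -1.933e+00] F [-0.9 -0.2  1.2] open 0.03
tool-frame to hub mm [40.3  6.1]
pivot [77.9  5.9] 104.928925 pointer 126.08 (np.float32(139.91425), np.float32(22.862358)) tab [(np.float64(123.56), np.float32(138.8477), np.float32(42.343235)), (np.float64(125.25), np.float32(142.97755), np.float32(65.3215)), (np.float64(127.39), np.float32(145.36028), np.float32(97.204735))]
dial left deg [np.float64(2.52), np.float64(0.82), np.float64(-1.31)]
```

```bash
python3 -m jog '[[[-0.35,0,0.002,0,-0.03],[-0.35,0,0.0035,0,-0.05],[-1,0,0.0035,0,-0.05],[-1,0,0.0035,0,-0.05],[-1,0,0.0035,0,-0.05]]]' 15; python3 -m jog '[[[-1,0,0,0,0],[-1,0,0,0,0],[-1,0,0,0,0],[-1,0,0,0,0]]]'; python3 - <<'E'
from am import *
st();auto(2,(77.9,5.9),22)
E
```

```text
time: 16.48
tool_pos: [0.5696, 0.2344, 0.0775]
tool_rot: [-3.141, 0.001, -1.884]
contact_force: [0.2, 0.2, -0.3]
opening: 0.0143
grip_force: 0.0
time: 16.82
tool_pos: [0.569, 0.2345, 0.0772]
tool_rot: [3.141, 0.0, -1.884]
contact_force: [-3.0, -0.2, 5.5]
opening: 0.0099
grip_force: 15.0
t 16.82 q [ 0.27  0.63  1.44  0.    1.07 -2.56] p [0.569  0.2345 0.0772] rot [ 3.141  0.    -1.884] F [-3.  -0.2  5.5] open 0.01
pivot [77.9  5.9] 129.27449 pointer 125.34 (np.float32(140.28586), np.float32(22.487368)) tab [(np.float64(123.36), np.float32(137.81172), np.float32(40.626465)), (np.float64(124.9), np.float32(141.75055), np.float32(53.941975)), (np.float64(127.08), np.float32(145.53003), np.float32(87.649086))]
dial left deg [np.float64(1.98), np.float64(0.44), np.float64(-1.74)]
```

```bash
python3 -m jog '[[[-1,0,0.0012,0,-0.03],[-1,0,0.0025,0,-0.06],[-1,0,0.004,0,-0.09],[-1,0,0.0055,0,-0.115],[-1,0,0.0055,0,-0.115]]]' 20; python3 - <<'E'
from am import *
st();auto(2,(77.9,5.9),22)
E
```

```text
time: 17.33
tool_pos: [0.5642, 0.2361, 0.0772]
tool_rot: [-3.141, 0.0, -1.767]
contact_force: [-1.8, 0.7, 5.0]
opening: 0.0091
grip_force: 19.9
t 17.33 q [ 0.27  0.63  1.45 -0.    1.06 -2.67] p [0.5642 0.2361 0.0772] rot [-3.141  0.    -1.767] F [-1.8  0.7  5. ] open 0.009
pivot [77.9  5.9] 177.50177 pointer 127.89 (np.float32(140.89197), np.float32(24.607195)) tab [(np.float64(123.47), np.float32(137.7953), np.float32(40.548855)), (np.float64(124.95), np.float32(140.91591), np.float32(54.083145)), (np.float64(127.15), np.float32(158.2575), np.float32(84.78283))]
dial left deg [np.float64(4.42), np.float64(2.95), np.float64(0.75)]
```

```bash
python3 -m jog '[[[-0.35,0,0,0,0],[-0.35,0,0,0,0],[-0.35,0,0,0,0],[-0.35,0,0,0,0],[-0.35,0,0,-0.02,0]]]'; python3 -m jog '[[[-0.35,0,0,-0.035,0],[-0.35,0,0,-0.065,0],[-0.35,0.006,-0.015,-0.085,0.04],[-0.35,0.013,-0.03,-0.085,0.04],[-0.35,0.013,-0.03,-0.085,0.04]]]'; python3 - <<'E'
from am import *
st();print(wrap(rel(*gp(-20,46,.184))))
E
```

```text
time: 17.85
tool_pos: [0.5615, 0.2352, 0.0929]
tool_rot: [3.135, -0.004, -1.769]
contact_force: [0.2, -0.7, -0.6]
opening: 0.0296
grip_force: 0.0
time: 18.27
tool_pos: [0.5934, 0.2159, 0.1833]
tool_rot: [-3.137, 0.001, -1.81]
contact_force: [-0.2, -0.1, -0.8]
opening: 0.0299
grip_force: 0.0
t 18.27 q [ 0.23  0.56  1.26 -0.    1.32 -2.67] p [0.5934 0.2159 0.1833] rot [-3.137e+00  1.000e-03 -1.810e+00] F [-0.2 -0.1 -0.8] open 0.03
[-0.0005     -0.0056     -0.0007     -0.18541469]
```

```bash
python3 -m jog '[[[-0.35,0,-0.005,0,-0.1],[-0.35,-0.001,-0.01,0,-0.185],[-0.35,-0.001,-0.01,0,-0.185],[-0.35,-0.001,-0.01,0,-0.185],[-0.35,-0.001,-0.01,0,-0.185]]]'; python3 - <<'E'
from am import *
st();auto(3); auto(1,(77.9,5.9))
I=robot.read_camera("wrist")
E
```

```text
time: 18.68
tool_pos: [0.6001, 0.2163, 0.1811]
tool_rot: [3.14, -0.0, -1.626]
contact_force: [0.2, -0.2, 0.3]
opening: 0.0298
grip_force: 0.0
t 18.68 q [ 0.23  0.58  1.23  0.    1.33 -2.86] p [0.6001 0.2163 0.1811] rot [ 3.14  -0.    -1.626] F [ 0.2 -0.2  0.3] open 0.03
pivot [78.08333333  5.58333333] 35.603085 pointer 125.9 (np.float32(144.93648), np.float32(28.786963)) tab [(np.float64(124.8), np.float32(141.15686), np.float32(60.071217)), (np.float64(124.79), np.float32(141.56602), np.float32(62.666138)), (np.float64(124.78), np.float32(141.93262), np.float32(66.2035))]
dial left deg [np.float64(1.1), np.float64(1.11), np.float64(1.11)]
pivot [77.9  5.9] 35.243874 pointer 125.73 (np.float32(145.47205), np.float32(29.066336)) tab [(np.float64(124.76), np.float32(141.42784), np.float32(62.69515)), (np.float64(124.72), np.float32(141.701), np.float32(66.3214)), (np.float64(124.7), np.float32(142.3589), np.float32(69.59484))]
dial left deg [np.float64(0.96), np.float64(1.01), np.float64(1.03)]
```

About 1° of dial short (0.9 mm at the tip), within the tab's width and not past it. I'll lift away and check the sweets in the top image numerically.

```bash
python3 -m jog '[[[-0.35,-0.01,0,-0.04,0],[-0.35,-0.02,0.01,-0.08,0],[-0.35,-0.04,0.03,-0.11,0],[-0.35,-0.07,0.05,-0.12,0],[-0.35,-0.1,0.07,-0.12,0]]]'; python3 - <<'E'
from am import *
st()
C=cam("top"); I=np.mean([robot.read_camera("top").astype(float) for _ in range(2)],0)
cv2.imwrite("pics/topend.png",I[:,:,::-1])
old=cv2.imread("pics/top0.png"); old=cv2.resize(old,(512,384),interpolation=cv2.INTER_AREA)[:,:,::-1].astype(float)
H=np.array([.5538,.1977])
for n,J in(("old",old),("new",I)):
    b=J.min(2); r=np.ptp(J,axis=2)
    J8=cv2.GaussianBlur(b.astype(np.float32),(0,0),.7)
    # warp channel to grader top-down map at z=.06, 4mm cells: x 130..330, y -260..200
    xs,ys=np.arange(130,332,8),np.arange(200,-264,-10)
    X,Y=np.meshgrid(xs,ys); z=.06
    w=np.c_[H+np.c_[X.ravel(),Y.ravel()]/1e3@R2().T,np.full(X.size,z)]; K,R,p=C; q=(w-p)@R@K.T; q=q[:,:2]/q[:,2:]
    m=cv2.remap(J8,q[:,0].astype(np.float32).reshape(X.shape),q[:,1].astype(np.float32).reshape(X.shape),cv2.INTER_LINEAR)
    print(n)
    for y,row in zip(ys,m): print(f"{y:5d}"," ".join(f"{int(v):3d}" for v in row))
E
```

```text
time: 19.35
tool_pos: [0.5367, 0.3205, 0.3064]
tool_rot: [-3.135, 0.004, -1.626]
contact_force: [1.0, 0.6, 0.8]
opening: 0.0299
grip_force: 0.0
t 19.35 q [ 0.42  0.49  1.05 -0.    1.6  -2.67] p [0.5367 0.3205 0.3064] rot [-3.135  0.004 -1.626] F [1.  0.6 0.8] open 0.03
old
  200 104 136 125  94  99  93  94 109 125 121 101  89  93 101  96  93 100 117 122 108  94  94 102 100 106 130
  190 112 135 122 113 153 115 125 168 176 161 128  96 132 170 131 111 147 173 170 147 107 107 158 144 114 140
  180 121 137 121 105 128 111 150 188 192 173 140 103 128 157 125 122 175 192 187 160 121 113 160 144 112 139
  170 133 137 123  97 100 137 159 172 174 158 127  98  96 113 143 152 167 177 171 148 112  96 107 128 126 140
  160 137 138 124  97 101 144 164 152 138 120 100  95 106 144 163 162 151 144 134 113  96 102 129 160 147 127
  150 136 137 121  97 100 141 167 165 155 141 140 142 151 163 164 163 161 157 141 122 125 148 162 162 144 112
  140 136 137 120  99 100 139 168 168 168 167 167 167 165 166 165 165 166 165 165 165 165 165 163 162 145 114
  130 137 139 119  98 101 135 168 168 168 167 166 165 16
[... 8935 characters left out ...]
  92  91  95  88  90 100 114  87
 -220 142 122  78  85  86  87  88  99 139 165 126  90  91 134 167 189 185 153 107  88  97 103  91  99 112  84
 -230 141 122  78  86  87  86  87  97 128 158 120  90 111 140 155 182 180 151 106  98 129 128 100 100 114  85
 -240 140 119  79  87  89  89  89  91  96 104  91  87  91  92  97 118 120 102  89  90  93  93  92 100 114  85
 -250 140 133 117 117 119 117 115 116 115 114 113 113 111 111 110 110 108 106 107 107 107 107 107 112 120  87
 -260 140 140 144 143 144 144 145 144 143 143 143 144 144 145 145 145 145 145 146 146 146 147 147 146 140 105[ WARN:0@0.846] global loadsave.cpp:1063 imwrite_ Unsupported depth image for selected encoder is fallbacked to CV_8U.
```

```bash
python3 - <<'E'
from am import *
H=np.array([.5538,.1977])
I=np.mean([robot.read_camera("top").astype(float) for _ in range(3)],0)
S=np.mean([robot.read_camera("scene").astype(float) for _ in range(3)],0)
np.save("S.npy",S)
def mp(J,cn,xs,ys,z):
    X,Y=np.meshgrid(xs,ys); K,R,p=cam(cn)
    w=np.c_[H+np.c_[X.ravel(),Y.ravel()]/1e3@R2().T,np.full(X.size,z)]; q=(w-p)@R@K.T; q=q[:,:2]/q[:,2:]
    return cv2.remap(J.min(2).astype(np.float32),q[:,0].astype(np.float32).reshape(X.shape),q[:,1].astype(np.float32).reshape(X.shape),cv2.INTER_LINEAR)
xs=np.arange(170,326,5); ys=np.arange(-195,-262,-5)
print("top large bin z=.02"); print("     "," ".join(f"{x:3d}" for x in xs))
for y,r in zip(ys,mp(I,"top",xs,ys,.02)): print(y," ".join(f"{int(v):3d}" for v in r))
old=cv2.resize(cv2.imread("pics/top0.png"),(512,384),interpolation=cv2.INTER_AREA)[:,:,::-1].astype(float)
xs=np.arange(140,322,4); ys=np.arange(70,-250,-4)
d=(mp(I,"top",xs,ys,.02)-mp(old,"top",xs,ys,.02)); n,l,s,c=cv2.connectedComponentsWithStats((d>12).astype(np.uint8))
for k in range(1,n): print("new bright: x,y",140+4*c[k][0],70-4*c[k][1],"w,h",4*s[k][2],4*s[k][3],"max",d[l==k].max())
E
```

```text
top large bin z=.02
      170 175 180 185 190 195 200 205 210 215 220 225 230 235 240 245 250 255 260 265 270 275 280 285 290 295 300 305 310 315 320 325
-195  87  85  85  85  87  86  86  86  86  92 126 146 147 147 147 148 149 149 145 139 130 128 122 101  86  86  86  86  89  96 102 115
-200  87  85  85  85  86  86  86  85  85  91 120 144 148 148 147 149 149 150 149 147 142 145 139 112  88  86  87  87  89  96 102 117
-205  86  85  85  85  85  86  88  88  86  87 104 130 145 147 147 147 142 139 133 122 111 115 115 107  93  87  88  88  89  96 102 115
-210  86  85  85  86  88  96 111 106  92  86  88 104 131 146 147 145 141 139 133 118  99  90  92  96  91  87  87  87  90  96 101 115
-215  86  84  87  90  98 118 143 133 107  89  85  90 113 140 147 154 161 164 159 142 118  94  88  88  88  89  88  88  90  97 102 117
-220  86  86  89  96 108 143 165 148 121  95  86  86  98 132 152 167 181 183 177 161 137 108  91  87  88  98  97  89  90  97 102 115
-225  87  86  91  99 111 152 175 157 129 100  86  87 106 137 156 176 190 197 189 171 148 117  93  87  91 112 116  94  90  97 102 115
-230  87  86  9
[... 371 characters left out ...]
  97 103 118
-245  90  90  91  92  92  95 100  96  89  87  87  88  90  90  91  96 108 117 112 104  95  89  88  89  90  89  90  91  91  96 105 120
-250  92  92  91  93  93  95  94  91  90  92  91  90  90  90  90  92  94  94  92  91  90  90  89  89  89  89  90  92  92  97 109 120
-255 116 117 114 116 117 115 114 112 112 112 113 111 111 109 108 109 109 108 107 104 105 107 105 105 107 104 104 106 105 105 116 125
-260 151 151 148 149 149 147 148 150 148 148 148 147 147 146 143 145 145 142 144 143 144 147 146 146 147 143 142 143 141 140 142 140
new bright: x,y 199.44827586206895 -226.41379310344826 w,h 32 36 max 90.99739
new bright: x,y 254.0408163265306 -230.81632653061223 w,h 32 36 max 60.808594
```

```bash
python3 - <<'E'
from am import *
S=np.load("S.npy"); old=cv2.resize(cv2.imread("pics/scene0.png"),(512,384),interpolation=cv2.INTER_AREA)[:,:,::-1].astype(float)
H=np.array([.5538,.1977])
def inp(cn,z,x0,x1,y0,y1):
    K,R,p=cam(cn); c=np.array([(x0,y0),(x1,y0),(x1,y1),(x0,y1)])/1e3; w=np.c_[H+c@R2().T,np.full(4,z)]; q=(w-p)@R@K.T; return (q[:,:2]/q[:,2:])
I=np.mean([robot.read_camera("top").astype(float) for _ in range(4)],0); ot=cv2.resize(cv2.imread("pics/top0.png"),(512,384),interpolation=cv2.INTER_AREA)[:,:,::-1].astype(float)
for cn,A,B in(("top",I,ot),("scene",S,old)):
    m=np.zeros(A.shape[:2],np.uint8); cv2.fillConvexPoly(m,np.int32(inp(cn,.02,145,315,-245,65)),1)
    d=(A.min(2)-B.min(2)); n,l,s,c=cv2.connectedComponentsWithStats(((d>5)&(m>0)).astype(np.uint8))
    K,R,p=cam(cn)
    for k in range(1,n):
        if s[k][4]<6: continue
        w=ray((K,R,p),c[k][0],c[k][1],.02)[:2]; gxy=R2().T@(w-H)*1e3
        print(cn,"px",np.round(c[k]),"grader",np.round(gxy),"area",s[k][4],"wh",s[k][2:4],"max",round(d[l==k].max()))
E
```

```text
top px [272. 208.] grader [299. -43.] area 6 wh [2 5] max 7
top px [238. 263.] grader [ 197. -227.] area 123 wh [13 13] max 92
top px [255. 265.] grader [ 254. -228.] area 89 wh [11 10] max 67
scene px [208. 165.] grader [ 190. -229.] area 82 wh [10 10] max 65
scene px [196. 173.] grader [ 245. -238.] area 51 wh [10  8] max 67
scene px [230. 187.] grader [ 213. -102.] area 21 wh [6 5] max 23
scene px [255. 194.] grader [181. -12.] area 58 wh [16 14] max 46
```

The tray is empty. Both 40 mm sweets are in the large bin at about y -228, no small one shows there, and the arm is clear. Handing in.

```bash
python3 -c "
from t import *
st(); print(robot.hand_in())"
```

```text
t 19.95 q [ 0.41  0.49  1.05 -0.    1.6  -2.67] p [0.5366 0.3188 0.3016] rot [ 3.141 -0.    -1.625] F [-0.4  0.2 -0.4] open 0.03
the job is handed in; nothing more can be done
None
```

I handed the job in at about 20 s: the pointer measures about 1° of dial short of the tab's centre line, after it had overshot by about 2° and I eased it back; the tray is empty, both large sweets are in the large bin, I made out only one probable small sweet under the rods, and the arm is clear of everything.

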